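# Bring the blue-capped vial round to the label reader

## Task

Turn the vial carousel by pushing on its spokes with a finger, either way round, until the blue-capped vial stands squarely in front of the white reader's window, and leave it at rest there. Only push: do not pinch a spoke, do not touch or lift any of the vials, which all stay upright in their cups, and leave the other things on the table alone.

Things in the scene. Friction and masses are not known exactly. Their poses are not given: they have to be found in the camera images.
- carousel: Fixed foot of a vial carousel, grey disc 180 mm across. Origin on the table, on the axis of the wheel; z up. Its x axis points from the wheel axis to the label reader: a white box 34 x 46 mm, top 62 mm above the table, 90 to 124 mm from the axis, with a dark window and a red line facing the wheel.
- read_point (a point): Fixed point before the reader's window, 50 mm from the wheel axis along the carousel's x axis, at the height of the plate (24 mm). A vial in reading position has its origin here.
- hub_top (a point): Top of the steel hub in the middle of the wheel, 122 mm above the table, on the axis. The hub has a radius of 9 mm, 14 mm at its head. The wheel: aluminium plate, radius 72 mm, upper face 24 mm above the table, with six black cups 50 mm from the axis, 60 degrees apart, 14 mm tall; four hold vials.
- wheel (a joint): Turn of the wheel (plate, cups, vials and spokes) about the vertical axis, rad; 0 at the start, grows counter-clockwise seen from above. Turns a full turn either way (stops at +-6.28), has no catches, stays where it is left; needs about 0.08 N m (1.3 N at 60 mm from the axis).
- spoke_a (a point): One of three level spokes, 120 degrees apart, fixed to the wheel's hub: round steel bar 11 mm thick, with a red ball 18 mm across 78 mm from the axis. Origin on the wheel axis at the bar's centre line (112 mm above the table); x points outward along the bar, z up. Free space below it down to the vial caps (75 mm above the table).
- spoke_b (a point): One of three level spokes, 120 degrees apart, fixed to the wheel's hub: round steel bar 11 mm thick, with a red ball 18 mm across 78 mm from the axis. Origin on the wheel axis at the bar's centre line (112 mm above the table); x points outward along the bar, z up. Free space below it down to the vial caps (75 mm above the table).
- spoke_c (a point): One of three level spokes, 120 degrees apart, fixed to the wheel's hub: round steel bar 11 mm thick, with a red ball 18 mm across 78 mm from the axis. Origin on the wheel axis at the bar's centre line (112 mm above the table); x points outward along the bar, z up. Free space below it down to the vial caps (75 mm above the table).
- vial_blue: Loose sample vial with a BLUE cap and a pale body, 23 mm across, 51 mm tall, standing in one of the cups (3 mm of play) at the start; which cup varies. Origin at the centre of its underside, z up.
- vial_orange: Loose amber vial with an orange cap, 23 mm across, 51 mm tall, standing in one of the cups (3 mm of play) at the start; which cup varies. Origin at the centre of its underside, z up.
- vial_white: Loose pale vial with a white cap, 23 mm across, 51 mm tall, standing in one of the cups (3 mm of play) at the start; which cup varies. Origin at the centre of its underside, z up.
- vial_orange_2: Loose second amber vial with an orange cap, 23 mm across, 51 mm tall, standing in one of the cups (3 mm of play) at the start; which cup varies. Origin at the centre of its underside, z up.
- petri_dish: Shallow clear dish with small parts, 66 mm across, 13 mm high, loose on the table; bystander. Origin under its centre.
- flux_bottle: Amber bottle with a black cap, 45 mm across, 84 mm tall, loose; bystander. Origin under its centre.
- tape_roll: Roll of amber tape lying flat, 66 mm across, 19 mm high, loose; bystander. Origin under its centre.
- brass_gauge: Brass block 18 x 34 x 14 mm, loose; bystander. Origin under its centre.
- spare_knob: Brown star-shaped knob lying on the table, 44 x 47 mm, 21 mm high, loose; bystander. Origin under its centre.
- microscope_corner (a point): Front right corner of the fixed microscope's stage, 175 mm above the table. The microscope fills the space from here back (+x) and left (+y) for about 180 mm each way and up to 475 mm above the table: keep the arm and the gripper's body out of it, on the way to the carousel too.

How it is judged:
By the outcome, as a careful person would: the job done as asked, in the order asked, and still so for the second after the job is handed in, with the robot touching nothing.
It also fails if it takes over 61 s, if anything falls off the work surface, if the arm or the gripper's body presses on something with over 40 N, if the wrist force passes 120 N, or if a joint passes its speed limit or range.

## Robot

A 7-joint arm with a two-finger parallel gripper is mounted at the origin on a cart in front of the work surface, level with it; the furniture and walls round the work are solid. World frame = base frame: x ahead of the robot, y to its left, z up, the work surface at z = 0. Lengths are in m, angles in rad, forces in N, time in s.
With the tool pointing down it reaches from about 0.4 to 0.85 m from the base axis. Payload 10.4 kg.
Tool frame: the origin (TCP) lies on the centre line of the jaws, within the pads' length; the fingertips stand 14 mm ahead of it and the grasp point (between the pads) lies 5 mm behind it (manip.tip_reach is the distance from the TCP to the fingertips, in m); z points along the fingers, y is the line along which they close (so a half turn about z gives the same grasp; the last joint's range is limited). The gripper opens to 85 mm and grips with 20 to 120 N. Pads are 22 mm wide; open, the fingers measure 114 mm over their backs; the gripper's body (76 mm by 85 mm) begins 54 mm behind the grasp point. The pads swing forward as they close: fully open they stand 13 mm farther back than shut.
Start: joints at [1.134, 0.332, -0.065, 1.46, 0.022, 1.35, -0.088], TCP at [0.251, -0.572, 0.245] pointing down, gripper open.
Joint ranges: [-2.6, 2.6], [-0.5, 2.12], [-1.47, 1.34], [0.16, 2.42], [-1.27, 4.41], [0.06, 2.06], [-2.6, 2.6]. Speed limits (rad/s): [2.22, 2.22, 2.79, 2.79, 3.14, 3.14, 3.14].

## Interface

Orientations are given as a unit quaternion [x, y, z, w].
In Python, from workcell import manip gives the robot as it stands.
- The arm moves only by the shell command python3 -m pendant 'ROWS' [FORCE]. ROWS is JSON, a list of rows, each a list of 7 numbers: the shift along the tool's x, y, z in units of 50 mm (1.0 is 50 mm), then the turn, a rotation vector about the tool's x, y, z in units of 8 degrees (1.0 is 8 degrees), then the opening, from -1 (shut) to 1 (fully open), so that 0 is half open. In form: [[dx, dy, dz, ax, ay, az, jaw], ...]. A call has exactly 10 rows; each row is the pose to reach, as a shift and turn from the pose commanded when the call began, along the tool's axes at that moment; what a row does not reach only later rows make up. A row lasts 1/8 s, in which the tool goes at most 62.5 mm and 10.7 degrees, less where a joint would pass 70% of its speed; a pose out of reach is approached as far as the arm can. A call with a gripper value outside its range is refused whole. The fingers move at their own pace and stop on an object; FORCE is the grip in N (left out, the last holds). Time passes only in rows, so rows that repeat a pose let the fingers close, or fill a call up. It gives the time, the measured TCP pose, the force, the opening and the grip force at its end, in the units of the state.
- manip.get_obs(): the state, without advancing time (a new reading comes with each control period).
- manip.camera(name): name is "scene" or "top" or "wrist"; returns (picture, depth): 400x640x3 uint8, red, green, blue; 400x640 float32, m along the optical axis (not along the pixel's ray), 0 where there is no reading.
- manip.get_calibration(name): a dict with "fx", "fy", "cx", "cy" (pixels), "D" ([k1, k2, p1, p2, k3] as OpenCV has them; the pictures are not rectified), "xyz" and "orientation" of the camera in the world. Camera axes: x right, y up, looking along -z (the intrinsics and any distortion apply to the point x, -y, -z); pixel columns grow to the right and rows downward; lengths in m; the calibration is good to about 2 mm. A picture is of the moment at which its call begins: read the wrist's pose just before it. get_calibration takes no time and is no camera call; for the wrist camera it gives the pose at the moment of the call.
- manip.hand_in(): hands the job in; it is judged then, once.
Trained networks look in the newest picture that a camera, given by its name, has taken for a name from the list of things; names that differ only in an ending like _2 or _b are one class to them, and where a whole thing is asked for, a point or a joint stands for the part that bears it (a point fixed in the world has none). Each returns a list of dicts, best first, with "p" (0 to 1); they miss things now and then, are a little off and sometimes report something else, mostly with a low value. They report only what shows in the picture. A call takes as long as a camera call.
- manip.find_in(thing, camera): "box" ([left, top, right, bottom] in pixels, round what is visible of it).
- manip.trace(thing, camera): "pixels" (400x640 bool, what is visible of it) and "box" ([left, top, right, bottom] in pixels, round what is visible of it).
- manip.tip_of(thing, camera): "pixel" ([column, row] in pixels: a listed point, or the origin of a listed thing).
The state is a dict: "clock": time; "joint_pos": joint angles; "joint_velocities": joint speeds; "tau": joint torques, N m; "position": TCP position; "ee_rot": TCP orientation; "ft_force": force on the tool from outside, world axes, zero at the start; "torque": the same for the moment, N m; "grip_width": opening from 0.0 (shut) to 1.0 (fully open); "grasp_force": force on a finger pad.
Only numpy, scipy, OpenCV 4.12 (cv2) and the standard library are available. Lean on these libraries where they do the work, as an engineer would, in place of code of your own. Each camera call takes 0.05 s, during which the arm holds its last target. There are 200 camera calls.

## Working session

There is one attempt and no reset: what is moved stays moved. The work goes in short steps, Python scripts to look and compute and a shell command to move; the robot and the scene stay as the last step left them, time stands still between calls to the robot, and variables do not carry over. Pictures are saved under pics/ and viewed, at most 11 in all, crops included, and the job is handed in when it is done.

```bash
mkdir -p pics; ls; cat > h.py <<'E'
import numpy as np, cv2
from scipy.spatial.transform import Rotation as R
from workcell import manip
def ray(c,px):
    K=np.array([[c['fx'],0,c['cx']],[0,c['fy'],c['cy']],[0,0,1]])
    u=cv2.undistortPoints(np.array([[px]],float),K,np.array(c['D']))[0,0]
    d=R.from_quat(c['orientation']).apply([u[0],-u[1],-1.0])
    return np.array(c['xyz']),d
def at_z(c,px,z):
    o,d=ray(c,px); return o+d*(z-o[2])/d[2]
def at_d(c,px,dep):
    o,d=ray(c,px); return o+d*dep
def save(n,im): cv2.imwrite('pics/'+n,im[:,:,::-1])
E
python3 - <<'E'
from h import *
Z={'carousel':0,'read_point':.024,'hub_top':.122,'spoke_a':.112,'vial_blue':.024,'vial_orange':.024,'vial_white':.024,'microscope_corner':.175,'flux_bottle':0}
for n in ('top','scene'):
    im,d=manip.camera(n); save(n+'0.png',im); c=manip.get_calibration(n)
    print(n,c['xyz'])
    for t,z in Z.items():
        for r in manip.tip_of(t,n)[:3]:
            print(t,round(r['p'],2),np.round(r['pixel'],1),np.round(at_z(c,r['pixel'],z),4))
o=manip.get_obs();print(o['clock'],o['position'],o['ee_rot'],o['grip_width'])
E
```

```text
pics
top [0.37547157 0.01399434 1.1668285 ]
carousel 0.57 [428.  182.1] [ 0.5383 -0.2756  0.    ]
carousel 0.47 [320.  231.7] [0.4065 0.0327 0.    ]
read_point 0.81 [428.1 159.9] [ 0.5973 -0.2732  0.024 ]
read_point 0.31 [412.2 179.3] [ 0.5439 -0.2262  0.024 ]
hub_top 0.66 [439.1 172.5] [ 0.5451 -0.2749  0.122 ]
spoke_a 0.95 [436.1 174.1] [ 0.5428 -0.2697  0.112 ]
spoke_a 0.72 [434.6 171.7] [ 0.5491 -0.2662  0.112 ]
spoke_a 0.58 [436.7 171.9] [ 0.5485 -0.2715  0.112 ]
vial_blue 0.47 [409.  177.5] [ 0.5492 -0.2175  0.024 ]
vial_orange 0.53 [280.1 233. ] [0.4049 0.142  0.024 ]
vial_orange 0.5 [435.  164.7] [ 0.5833 -0.2917  0.024 ]
vial_orange 0.46 [437.5 195.1] [ 0.4982 -0.2941  0.024 ]
vial_white 0.52 [420.6 192.5] [ 0.5066 -0.2476  0.024 ]
vial_white 0.16 [322.2 226.7] [0.4194 0.026  0.024 ]
microscope_corner 0.81 [342.3 177. ] [ 0.5317 -0.0269  0.175 ]
flux_bottle 0.77 [234.3 221.7] [0.4403 0.2741 0.    ]
scene [0.09176991 0.78315391 0.54277316]
read_point 0.95 [323.9 189.2] [ 0.5924 -0.2774  0.024 ]
hub_top 0.73 [339.1 162.2] [ 0.5464 -0.2885  0.122 ]
spoke_a 0.98 [338.8 168. ] [ 0.5369 -0.2653  0.112 ]
spoke_a 0.74 [340.7 168. ] [ 0.5317 -0.2681  0.112 ]
spoke_a 0.65 [338.7 168. ] [ 0.5372 -0.2652  0.112 ]
vial_blue 0.44 [330.4 198.7] [ 0.5428 -0.2209  0.024 ]
vial_orange 0.67 [340.8 199.6] [ 0.5115 -0.23    0.024 ]
vial_orange 0.61 [326.  190.5] [ 0.5818 -0.2711  0.024 ]
vial_orange 0.58 [335.1 185.2] [ 0.5734 -0.3248  0.024 ]
vial_white 0.41 [347.4 199.7] [ 0.493  -0.2388  0.024 ]
vial_white 0.26 [331.2 195.4] [ 0.5508 -0.2444  0.024 ]
vial_white 0.16 [336.7 169.8] [ 0.6272 -0.4588  0.024 ]
microscope_corner 0.78 [307.3 175.8] [ 0.5198 -0.0243  0.175 ]
flux_bottle 0.66 [271.3 311.2] [0.4451 0.2738 0.    ]
flux_bottle 0.45 [355.3 195.6] [ 0.5006 -0.3277  0.    ]
1.0 [ 0.25135345 -0.57226389  0.24536584] [9.78670493e-01 2.05436267e-01 3.11310767e-05 6.79497593e-05] 1.0009596087381796
```

```bash
python3 - <<'E'
import cv2
a=cv2.imread('pics/top0.png')[110:250,350:510]
b=cv2.imread('pics/scene0.png')[120:240,270:420]
a=cv2.resize(a,(600,525),interpolation=cv2.INTER_CUBIC)
cv2.imwrite('pics/topc.png',cv2.resize(a,(600,525)))
E
```

```text
(no output)
```

View pics/top0.png

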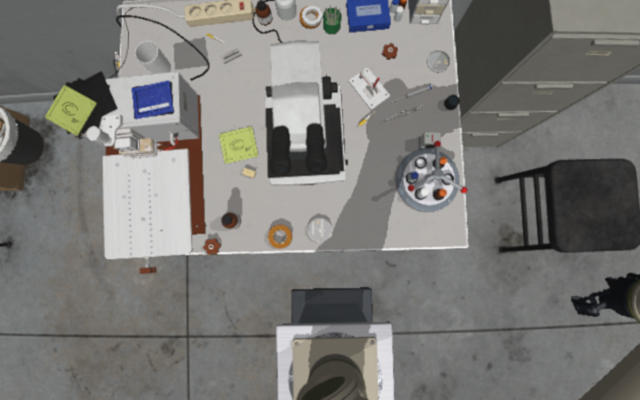

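View pics/topc.png

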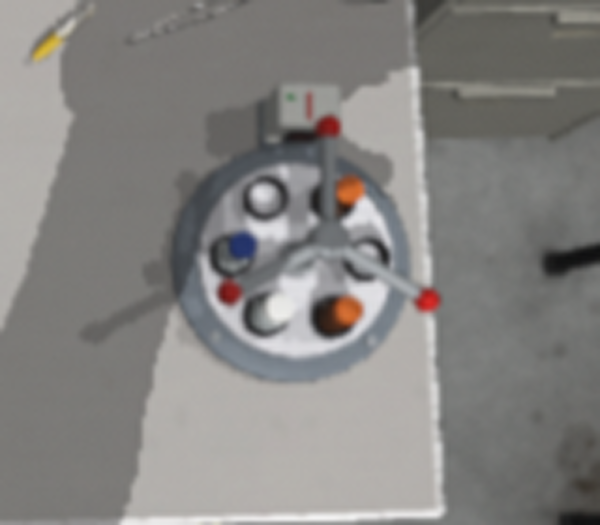

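View pics/scene0.png

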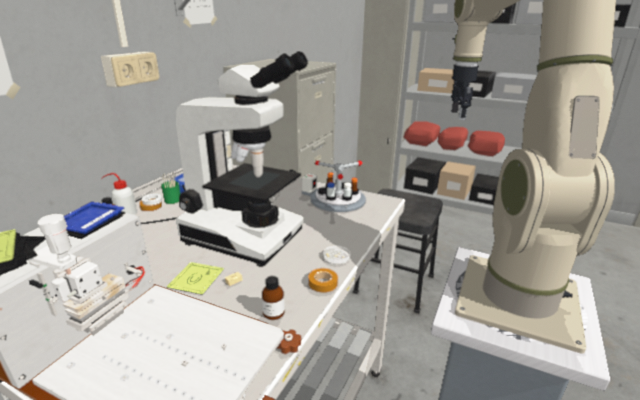

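The top view shows the carousel at about (428,181), with the reader above it at (431,138). The blue cap is on its left at (414,175). Red balls show at (437,144), (411,188) and (464,189). The blue vial needs roughly a quarter turn clockwise. The scene view confirms that the carousel is clear of the microscope.

```bash
python3 -m pendant '[[1.0,-0.6,-0.4,0,0,0,-1],[2.0,-1.1,-1.2,0,0,0,-1],[3.0,-1.7,-1.6,0,0,0,-1],[4.0,-2.3,-1.6,0,0,0,-1],[5.0,-2.8,-1.6,0,0,0,-1],[5.4,-3.1,-1.6,0,0,0,-1],[5.4,-3.1,-1.6,0,0,0,-1],[5.4,-3.1,-1.6,0,0,0,-1],[5.4,-3.1,-1.6,0,0,0,-1],[5.4,-3.1,-1.6,0,0,0,-1]]' 30
python3 - <<'E'
from h import *
o=manip.get_obs();print(o['position'],o['ee_rot'],o['joint_pos'],manip.tip_reach)
c=manip.get_calibration('wrist'); im,d=manip.camera('wrist'); save('w1.png',im)
Rt=R.from_quat(o['ee_rot']); print('cam in tool',Rt.inv().apply(np.array(c['xyz'])-o['position']), Rt.inv().apply(R.from_quat(c['orientation']).apply([0,0,-1])))
Z={'carousel':0,'read_point':.024,'hub_top':.122,'spoke_a':.112,'vial_blue':.024,'vial_orange':.024,'vial_white':.024}
for t,z in Z.items():
    for r in manip.tip_of(t,'wrist')[:3]:
        print(t,round(r['p'],2),np.round(r['pixel'],1),np.round(at_z(c,r['pixel'],z),4))
E
```

```text
clock: 2.25
position: [0.4357, -0.3226, 0.3253]
ee_rot: [0.979, 0.205, -0.0, 0.0]
ft_force: [1.0, 0.0, -0.6]
grip_width: -0.001
grasp_force: 0.0
[ 0.43569974 -0.32259173  0.32525752] [ 9.78831186e-01  2.04669258e-01 -5.49365074e-05  2.78333102e-05] [ 0.79629118  0.13217625 -0.26999331  1.54088239  0.03544248  1.47337486
 -0.63345361] 0.014
cam in tool [ 0.08481915  0.0018662  -0.1282588 ] [-3.28576649e-01  3.24249786e-05  9.44477307e-01]
carousel 0.87 [321.4  72.8] [ 0.5467 -0.2781  0.    ]
read_point 0.82 [337.8  37. ] [ 0.5954 -0.2809  0.024 ]
hub_top 0.61 [320.9  65.5] [ 0.5445 -0.278   0.122 ]
spoke_a 0.89 [318.1  66.7] [ 0.543  -0.2753  0.112 ]
spoke_a 0.66 [318.6  64.8] [ 0.545 -0.275  0.112]
spoke_a 0.61 [318.9  65.9] [ 0.5441 -0.2757  0.112 ]
vial_blue 0.7 [289.3  53.1] [ 0.5507 -0.2283  0.024 ]
vial_blue 0.27 [351.1  49.7] [ 0.5884 -0.304   0.024 ]
vial_orange 0.59 [352.7  48.3] [ 0.5908 -0.3053  0.024 ]
vial_white 0.83 [291.8  94.6] [ 0.5017 -0.2517  0.024 ]
```

View pics/w1.png

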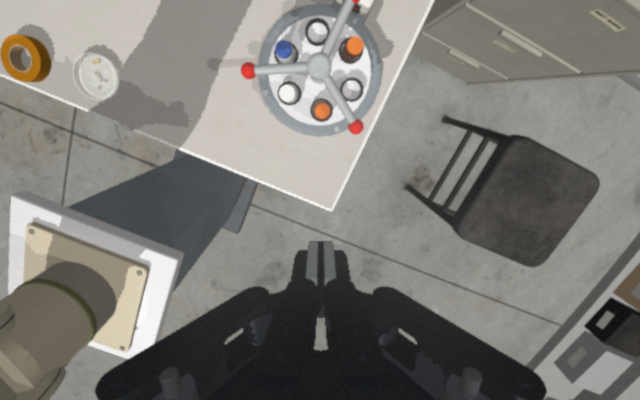

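The wrist view shows the wheel at the top. The hub is at (319,66), the blue cap at (285,50), and the nearest spoke points left to its ball at (248,70). I'll move closer and measure the angles.

```bash
python3 -m pendant '[[0.4,0,0.4,0,0,0,-1],[0.9,0,0.8,0,0,0,-1],[1.2,0,1.2,0,0,0,-1],[1.2,0,1.4,0,0,0,-1],[1.2,0,1.4,0,0,0,-1],[1.2,0,1.4,0,0,0,-1],[1.2,0,1.4,0,0,0,-1],[1.2,0,1.4,0,0,0,-1],[1.2,0,1.4,0,0,0,-1],[1.2,0,1.4,0,0,0,-1]]'
cat > meas.py <<'E'
from h import *
import sys
def meas(cam,out=None):
    c=manip.get_calibration(cam); im,d=manip.camera(cam)
    if out: save(out,im)
    P={}
    Z={'carousel':0,'read_point':.024,'hub_top':.122,'spoke_a':.112,'vial_blue':.024,'vial_orange':.024,'vial_white':.024}
    for t,z in Z.items():
        for r in manip.tip_of(t,cam)[:3]:
            print(t,round(r['p'],2),np.round(r['pixel'],1),np.round(at_z(c,r['pixel'],z),4))
    hsv=cv2.cvtColor(im,cv2.COLOR_RGB2HSV)
    def blobs(m,z,name,n):
        k,l,s,ce=cv2.connectedComponentsWithStats(m.astype(np.uint8))
        for i in sorted(range(1,k),key=lambda i:-s[i,4])[:n]:
            print(name,s[i,4],np.round(ce[i],1),np.round(at_z(c,ce[i],z),4))
    H,S,V=hsv[...,0],hsv[...,1],hsv[...,2]
    blobs(((H<5)|(H>174))&(S>150)&(V>80),.114,'red',5)
    blobs((H>105)&(H<130)&(S>120)&(V>50),.075,'blue',3)
    blobs((H>7)&(H<18)&(S>170)&(V>150),.075,'orange',3)
    return c,im
if __name__=='__main__': meas(sys.argv[1],sys.argv[2])
E
python3 meas.py wrist w2.png
```

```text
clock: 3.9
position: [0.4911, -0.2977, 0.2554]
ee_rot: [0.979, 0.205, 0.0, 0.0]
ft_force: [0.0, -0.1, -0.0]
grip_width: 0.003
grasp_force: 0.0
carousel 0.77 [320.1 120. ] [ 0.5439 -0.2764  0.    ]
carousel 0.38 [318.1 128.1] [ 0.5334 -0.2782  0.    ]
read_point 0.68 [337.3  83.5] [ 0.5922 -0.2775  0.024 ]
hub_top 0.62 [321.5 129.4] [ 0.545  -0.2773  0.122 ]
spoke_a 0.96 [316.6 128.3] [ 0.5432 -0.2732  0.112 ]
spoke_a 0.8 [318.1 127.1] [ 0.5448 -0.274   0.112 ]
spoke_a 0.73 [320.8 126.4] [ 0.5464 -0.2761  0.112 ]
vial_blue 0.75 [281.8  96.4] [ 0.5525 -0.2228  0.024 ]
vial_orange 0.83 [321.6 159.5] [ 0.5014 -0.2971  0.024 ]
vial_orange 0.71 [357.   96.2] [ 0.5886 -0.3049  0.024 ]
vial_white 0.61 [286.6 142.9] [ 0.5032 -0.2484  0.024 ]
red 274 [360.6  45.9] [ 0.6222 -0.28    0.114 ]
red 200 [235.2 133.3] [ 0.5091 -0.2053  0.114 ]
red 155 [362.5 196.2] [ 0.5008 -0.3414  0.114 ]
red 1 [369.  24.] [ 0.6403 -0.2791  0.114 ]
red 1 [368.  26.] [ 0.6386 -0.279   0.114 ]
blue 240 [277.4 101.9] [ 0.5481 -0.2266  0.075 ]
orange 246 [360.6  97.9] [ 0.586  -0.3034  0.075 ]
orange 153 [322.4 169.6] [ 0.501  -0.2979  0.075 ]
```

View pics/w2.png

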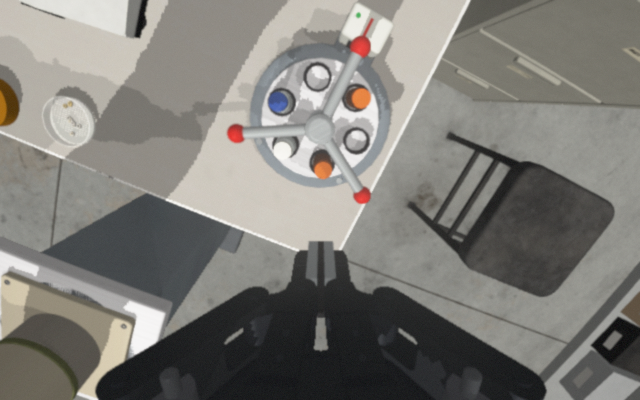

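Spokes are at -3°, 116° and -123° about the axis (0.544, -0.276). The blue cup is at about 86.5° and the reader direction is about -2°, so I'll push the 116° spoke clockwise by about 88°. First I'll lower the shut finger behind that spoke.

```bash
python3 -m pendant '[[0.2,-0.4,0,0,0,0,-1],[0.46,-0.9,0,0,0,0,-1],[0.46,-0.9,0.3,0,0,0,-1],[0.46,-0.9,1.0,0,0,0,-1],[0.46,-0.9,1.7,0,0,0,-1],[0.46,-0.9,2.3,0,0,0,-1],[0.46,-0.9,2.7,0,0,0,-1],[0.46,-0.9,2.98,0,0,0,-1],[0.46,-0.9,2.98,0,0,0,-1],[0.46,-0.9,2.98,0,0,0,-1]]'
python3 - <<'E'
from h import *
im,d=manip.camera('wrist'); save('w3.png',im)
E
```

```text
clock: 5.55
position: [0.4946, -0.2474, 0.1071]
ee_rot: [0.979, 0.205, 0.0, 0.0]
ft_force: [0.0, -0.2, 0.1]
grip_width: 0.001
grasp_force: 0.0
```

View pics/w3.png

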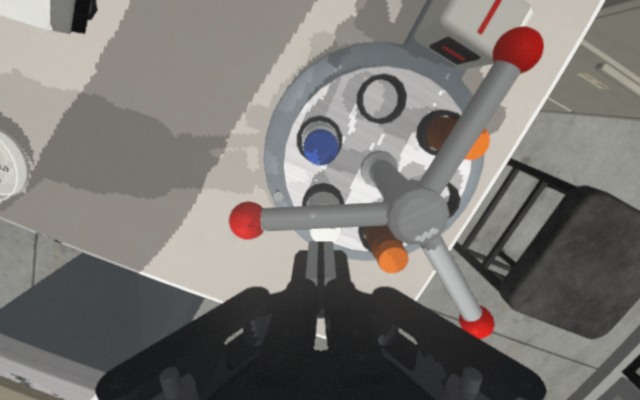

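The finger stands behind the left spoke (bar at row 217, finger tip at (320,245)) and clear of the vials. Now I'll work out the arc.

```bash
cat > arc.py <<'E'
from h import *
import sys
# arc.py: list of (spoke angle deg, tangential offset m behind) -> rows
def rows(angs,offs,r=.048,z=.106,ax=(.544,-.276),sgn=1,yaw0=None):
    o=manip.get_obs(); q=R.from_quat(o['ee_rot']); p=np.array(o['position'])
    yaw=np.degrees(2*np.arctan2(o['ee_rot'][1],o['ee_rot'][0]))
    for a,f in zip(angs,offs):
        t=np.radians(a); er=np.array([np.cos(t),np.sin(t)]); et=np.array([er[1],-er[0]])
        P=np.array([*(np.array(ax)+r*er-f*et),z])
        s=q.inv().apply(P-p)/.05; print(a,np.round(s,2),'az',round(-(a-90-(yaw0 if yaw0 is not None else yaw))/8,2))
if __name__=='__main__':
    a,b=float(sys.argv[1]),float(sys.argv[2]); f0,f1=float(sys.argv[3]),float(sys.argv[4])
    rows(np.linspace(a,b,9),[f0]+[f1]*8)
E
python3 arc.py 116.4 76.4 .018 .0165
```

```text
116.4 [ 0.27 -0.02  0.03] az -0.34
111.4 [ 0.38 -0.05  0.03] az 0.29
106.4 [ 0.47 -0.07  0.03] az 0.91
101.4 [ 0.56 -0.09  0.03] az 1.54
96.4 [ 0.64 -0.09  0.03] az 2.16
91.4 [ 0.73 -0.09  0.03] az 2.79
86.4 [ 0.82 -0.08  0.03] az 3.41
81.4 [ 0.91 -0.07  0.03] az 4.04
76.4 [ 0.99 -0.04  0.03] az 4.66
```

```bash
python3 -m pendant '[[0.27,-0.02,0,-0,0,-0.3,-1],[0.38,-0.05,0,0,0,0.3,-1],[0.47,-0.07,0,0,0,0.9,-1],[0.56,-0.09,0,0,0,1.5,-1],[0.64,-0.09,0,0,0,2.2,-1],[0.73,-0.09,0,0,0,2.8,-1],[0.82,-0.08,0,0,0,3.4,-1],[0.91,-0.07,0,0,0,4.0,-1],[0.99,-0.04,0,0,0,4.6,-1],[0.99,-0.04,0,0,0,4.6,-1]]'
python3 meas.py wrist w4.png; python3 arc.py 76.4 36.4 .0165 .0165
```

```text
clock: 6.85
position: [0.5396, -0.2248, 0.1066]
ee_rot: [0.994, -0.113, 0.0, 0.0]
ft_force: [0.2, 0.6, -0.5]
grip_width: 0.001
grasp_force: 0.0
read_point 0.92 [371.6 129. ] [ 0.5937 -0.2769  0.024 ]
hub_top 0.71 [424.1 262. ] [ 0.5431 -0.2758  0.122 ]
spoke_a 0.86 [414.5 247.1] [ 0.5455 -0.2748  0.112 ]
spoke_a 0.81 [415.8 248.3] [ 0.5447 -0.2753  0.112 ]
spoke_a 0.67 [415.3 248. ] [ 0.545  -0.2751  0.112 ]
vial_blue 0.95 [328.4 158.9] [ 0.5792 -0.2417  0.024 ]
vial_orange 0.9 [445.9 161.4] [ 0.5576 -0.3279  0.024 ]
vial_orange 0.69 [372.4 246.4] [ 0.499  -0.2614  0.024 ]
vial_white 0.72 [324.5 223. ] [ 0.5289 -0.2273  0.024 ]
red 1416 [531.5 108.7] [ 0.5999 -0.3305  0.114 ]
red 882 [254.1 243.2] [ 0.5663 -0.2001  0.114 ]
red 130 [373.6  31.5] [ 0.6419 -0.2706  0.114 ]
blue 738 [330.1 173.3] [ 0.5814 -0.2417  0.075 ]
orange 308 [389.1 281.2] [ 0.5005 -0.2641  0.075 ]
orange 43 [484.3 189.8] [ 0.5509 -0.3293  0.075 ]
orange 13 [ 26.1 388.2] [0.4552 0.055  0.075 ]
76.4 [ 0.01 -0.    0.01] az 0.07
71.4 [ 0.1  -0.03  0.01] az 0.69
66.4 [ 0.18 -0.04  0.01] az 1.32
61.400000000000006 [ 0.27 -0.05  0.01] az 1.94
56.400000000000006 [ 0.36 -0.06  0.01] az 2.57
51.400000000000006 [ 0.45 -0.05  0.01] az 3.19
46.4 [ 0.54 -0.04  0.01] az 3.82
41.4 [ 0.62 -0.01  0.01] az 4.44
36.4 [0.71 0.02 0.01] az 5.07
```

View pics/w4.png

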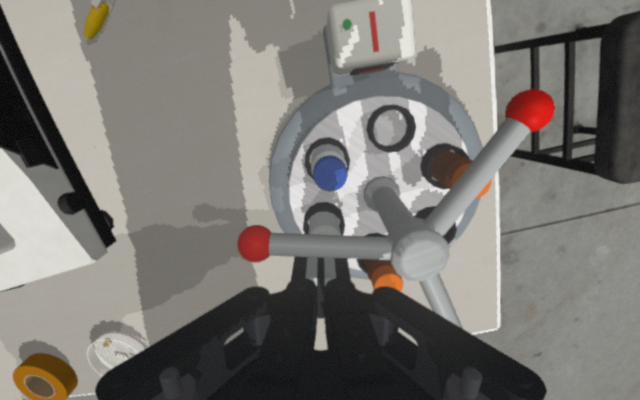

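The pushing works: the blue vial is now at about 43°, seen at (330,173). The reader is at (370,35). I'll keep going.

```bash
python3 -m pendant '[[0.1,-0.03,0,0,0,0.6,-1],[0.18,-0.04,0,0,0,1.3,-1],[0.27,-0.05,0,0,0,1.9,-1],[0.36,-0.06,0,0,0,2.5,-1],[0.45,-0.05,0,0,0,3.2,-1],[0.54,-0.04,0,0,0,3.8,-1],[0.62,-0.01,0,0,0,4.4,-1],[0.68,0.0,0,0,0,4.8,-1],[0.68,0.0,0,0,0,4.8,-1],[0.68,0.0,0,0,0,4.8,-1]]'
python3 meas.py wrist w5.png
```

```text
clock: 8.5
position: [0.5717, -0.2331, 0.1062]
ee_rot: [0.901, -0.434, -0.0, -0.0]
ft_force: [-0.1, -0.2, -0.8]
grip_width: 0.006
grasp_force: 0.3
carousel 0.56 [378.  183.2] [ 0.5435 -0.2775 -0.    ]
read_point 0.82 [331.7 153.9] [ 0.594  -0.2753  0.024 ]
hub_top 0.94 [423.8 262.6] [ 0.5441 -0.2748  0.122 ]
spoke_a 0.86 [415.9 248.5] [ 0.5457 -0.2757  0.112 ]
spoke_a 0.85 [418.3 253.9] [ 0.5426 -0.2743  0.112 ]
spoke_a 0.57 [417.8 248.8] [ 0.5449 -0.2762  0.112 ]
vial_blue 0.61 [332.7 155.7] [ 0.5926 -0.2747  0.024 ]
vial_orange 0.68 [375.1 248.5] [ 0.5155 -0.2364  0.024 ]
vial_orange 0.61 [445.5 164.9] [ 0.5214 -0.3227  0.024 ]
vial_white 0.86 [324.7 221.8] [ 0.5637 -0.2293  0.024 ]
red 1393 [534.6 111.2] [ 0.5528 -0.3533  0.114 ]
red 884 [255.5 243.3] [ 0.6087 -0.2307  0.114 ]
red 98 [264.8  97.4] [ 0.6429 -0.2873  0.114 ]
blue 722 [330.7 173.6] [ 0.5949 -0.2723  0.075 ]
orange 126 [382.8 281.7] [ 0.5212 -0.2367  0.075 ]
orange 31 [486.5 191.5] [ 0.5152 -0.3218  0.075 ]
```

View pics/w5.png

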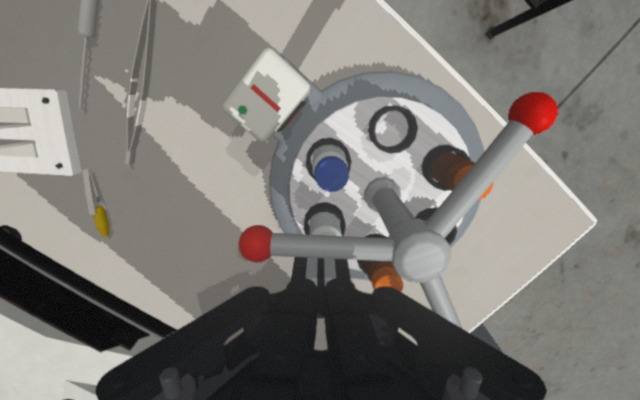

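```bash
python3 - <<'E'
from h import *
c=manip.get_calibration('wrist')
im=cv2.imread('pics/w5.png')
cv2.imwrite('pics/w5c.png',cv2.resize(im[35:155,210:360],(750,600),interpolation=cv2.INTER_CUBIC))
h=cv2.cvtColor(im,cv2.COLOR_BGR2HSV); m=(((h[...,0]<8)|(h[...,0]>172))&(h[...,1]>120)).astype(np.uint8)
m[:70]=0;m[125:]=0;m[:,:235]=0;m[:,300:]=0
pts=np.argwhere(m)[:,::-1]
P=np.array([at_z(c,p,.062)[:2] for p in pts]); mu=P.mean(0); w,v=np.linalg.eigh(np.cov(P.T))
print('line ctr',mu,'dir',np.degrees(np.arctan2(*v[::-1,1])),'len',np.ptp(P@v[:,1]),len(P))
for p in [(268,47),(310,80),(264,138),(224,105)]: print(at_z(c,p,.062))
E
```

```text
line ctr [ 0.65025533 -0.28157482] dir 176.21916208028216 len 0.01908706039616548 141
[ 0.66430758 -0.30427363  0.062     ]
[ 0.63577702 -0.3050188   0.062     ]
[ 0.63746672 -0.26231123  0.062     ]
[ 0.66672121 -0.26352409  0.062     ]
```

View pics/w5c.png

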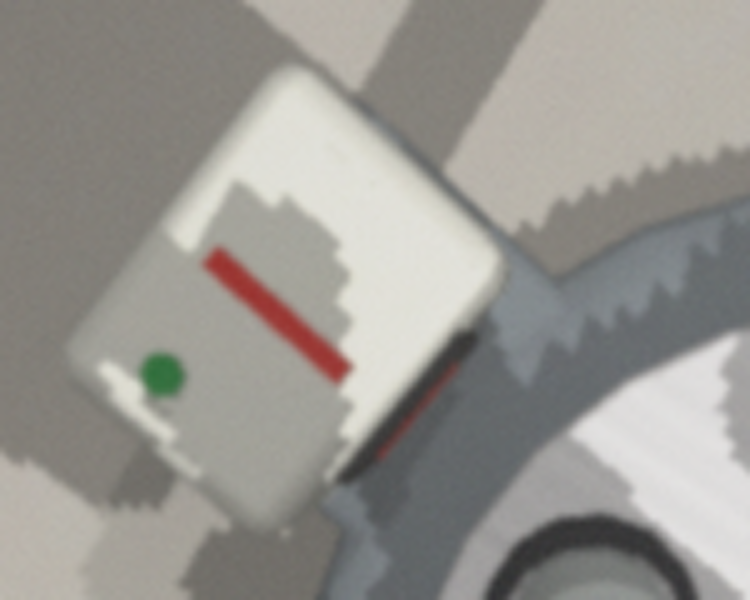

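The crop shows the reader's top mark running along its axis, and it points about -3° from the wheel axis. The cup is at about 5.8°, so about 8.7° remains. I'll compute a rigid rotation of the tool about the axis, plus a retreat.

```bash
python3 - <<'E'
from h import *
o=manip.get_obs(); q=R.from_quat(o['ee_rot']); p=np.array(o['position']); ax=np.array([.544,-.276,p[2]])
def sh(P): return np.round(q.inv().apply(P-p)/.05,3)
for a in (1.5,3,4.5,6,7.5,8.5):
    rz=R.from_euler('z',-a,degrees=True); P=ax+rz.apply(p-ax); print(a,sh(P),a/8)
bk=rz.apply(q.apply([-.02,0,0])); print('back',sh(P+bk), 'up',sh(P+bk+[0,0,.15]))
E
```

```text
1.5 [ 0.025 -0.008 -0.   ] 0.1875
3 [ 0.051 -0.016 -0.   ] 0.375
4.5 [ 0.077 -0.023 -0.   ] 0.5625
6 [ 0.103 -0.029 -0.   ] 0.75
7.5 [ 0.129 -0.034 -0.   ] 0.9375
8.5 [ 0.147 -0.037 -0.   ] 1.0625
back [-0.249 -0.097 -0.   ] up [-0.249 -0.097 -3.   ]
```

```bash
python3 -m pendant '[[0.025,-0.008,0,0,0,0.19,-1],[0.05,-0.016,0,0,0,0.38,-1],[0.077,-0.023,0,0,0,0.56,-1],[0.103,-0.029,0,0,0,0.75,-1],[0.129,-0.034,0,0,0,0.94,-1],[0.147,-0.037,0,0,0,1.06,-1],[0.147,-0.037,0,0,0,1.06,-1],[0.147,-0.037,0,0,0,1.06,-1],[-0.05,-0.06,0,0,0,1.06,-1],[-0.25,-0.1,0,0,0,1.06,-1]]'
python3 -m pendant '[[0,0,0,0,0,0,-1],[-0.1,0,-0.5,0,0,0,-1],[-0.3,0,-1,0,0,0,-1],[-0.4,0,-1.6,0,0,0,-1],[-0.4,0,-2.2,0,0,0,-1],[-0.4,0,-2.6,0,0,0,-1],[-0.4,0,-2.6,0,0,0,-1],[-0.4,0,-2.6,0,0,0,-1],[-0.4,0,-2.6,0,0,0,-1],[-0.4,0,-2.6,0,0,0,-1]]'
python3 meas.py wrist w6.png; cat >> h.py <<'E'
def redline(c,im,box,z=.062):
    h=cv2.cvtColor(im,cv2.COLOR_BGR2HSV); m=((h[...,0]<8)|(h[...,0]>172))&(h[...,1]>120)
    k=np.zeros(m.shape,bool); k[box[1]:box[3],box[0]:box[2]]=1
    P=np.array([at_z(c,p,z)[:2] for p in np.argwhere(m&k)[:,::-1]]); w,v=np.linalg.eigh(np.cov(P.T))
    print('line ctr',P.mean(0),'dir',np.degrees(np.arctan2(*v[::-1,1])),len(P))
E
```

```text
clock: 10.15
position: [0.5677, -0.2196, 0.1064]
ee_rot: [0.866, -0.5, 0.0, -0.0]
ft_force: [-0.1, 0.2, -0.1]
grip_width: -0.002
grasp_force: 0.0
clock: 11.4
position: [0.5576, -0.2029, 0.2356]
ee_rot: [0.866, -0.5, -0.001, 0.0]
ft_force: [-0.1, 1.3, -0.0]
grip_width: -0.0
grasp_force: 0.0
carousel 0.83 [359.2 125.4] [ 0.5423 -0.2739  0.    ]
read_point 0.67 [323.  100.4] [ 0.5965 -0.2771  0.024 ]
hub_top 0.84 [379.2 137.9] [ 0.542 -0.275  0.122]
spoke_a 0.69 [375.1 132.7] [ 0.5451 -0.2768  0.112 ]
spoke_a 0.62 [374.2 135.4] [ 0.5445 -0.2744  0.112 ]
spoke_a 0.59 [374.4 134.3] [ 0.5449 -0.2753  0.112 ]
vial_blue 0.6 [325.4  99.1] [ 0.5949 -0.2797  0.024 ]
vial_orange 0.77 [403.5 104.4] [ 0.515  -0.3195  0.024 ]
vial_orange 0.67 [355.5 166.3] [ 0.5241 -0.2308  0.024 ]
vial_white 0.94 [325.1 146.2] [ 0.5683 -0.2334  0.024 ]
vial_white 0.18 [402.  103.8] [ 0.5169 -0.3192  0.024 ]
red 330 [ 64.5 129.9] [ 0.7862 -0.1437  0.114 ]
red 293 [434.3  52.4] [ 0.5393 -0.3542  0.114 ]
red 254 [285.1 129. ] [ 0.6141 -0.2409  0.114 ]
red 152 [409.  210.7] [ 0.4778 -0.2324  0.114 ]
red 18 [278.1  67.9] [ 0.6418 -0.281   0.114 ]
blue 65 [326.   96.6] [ 0.5964 -0.2817  0.075 ]
blue 5 [325. 104.] [ 0.5939 -0.2753  0.075 ]
blue 2 [324.5  98.5] [ 0.5968 -0.2794  0.075 ]
orange 262 [415.7 107.1] [ 0.5162 -0.3173  0.075 ]
orange 62 [359.2 179.7] [ 0.5246 -0.2277  0.075 ]
```

View pics/w6.png

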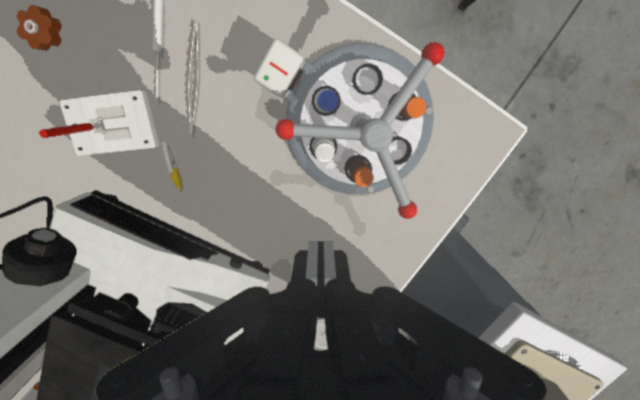

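```bash
python3 - <<'E'
from h import *
c=manip.get_calibration('wrist'); im=cv2.imread('pics/w6.png'); redline(c,im,(262,56,296,82))
# reader top face outline
g=cv2.cvtColor(im,cv2.COLOR_BGR2HSV); m=((g[...,1]<25)&(g[...,2]>212)).astype(np.uint8); 
b=np.array(c['xyz']);print(b)
h=g; mb=((h[...,0]>105)&(h[...,0]<130)&(h[...,1]>100)&(h[...,2]>30)).astype(np.uint8)
mb[:80]=0;mb[120:]=0;mb[:,:305]=0;mb[:,345:]=0
ys,xs=np.nonzero(mb); print('blue cap px',len(xs),at_z(c,((xs.min()+xs.max())/2,(ys.min()+ys.max())/2),.075))
for t in ('vial_blue','read_point'):
    pass
c5,im5=manip.get_calibration('top'),cv2.imread('pics/top0.png')
im,d=manip.camera('top'); save('t6.png',im)
E
python3 - <<'E'
import sys; sys.path.insert(0,'.')
from h import *
c=manip.get_calibration('wrist'); im=cv2.imread('pics/w6.png')
cv2.imwrite('pics/w6c.png',cv2.resize(im[30:130,250:375],(750,600),interpolation=cv2.INTER_CUBIC))
E
```

```text
line ctr [ 0.65040059 -0.28168481] dir 176.59325458987686 39
[ 0.60113821 -0.27789803  0.36459432]
blue cap px 296 [ 0.59405646 -0.27981405  0.075     ]
```

View pics/w6c.png

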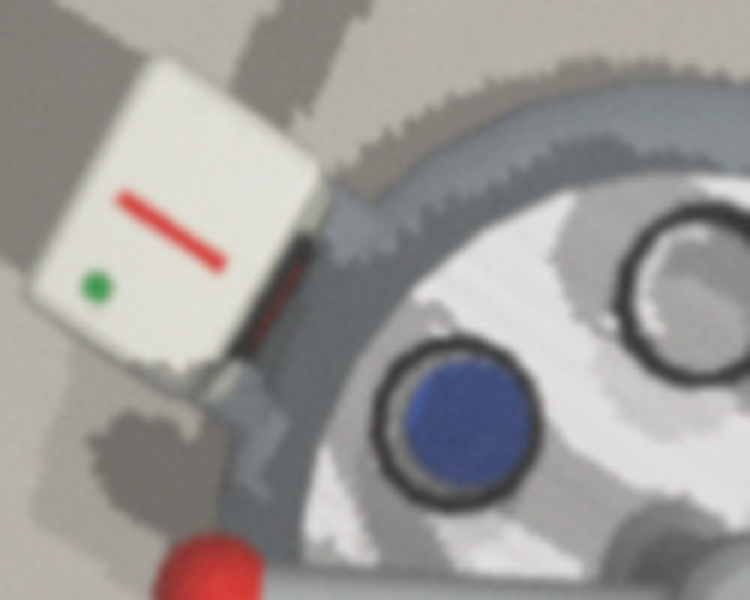

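The crop shows the blue cap at (468,420), in line with the reader's mark, and the vial is upright in its cup. The cup is at -3.4° and the reader at -3.1 to -3.4°, so they agree. The arm is clear, so I'm handing in.

```bash
python3 -c "
from workcell import manip
print(manip.hand_in())"
```

```text
the job is handed in; nothing more can be done
None
```

I turned the carousel about 90° clockwise, pushing one spoke with the shut finger, and handed the job in: the blue vial is upright in front of the reader, its cup measured within about 0.5° of the reader's axis, and the arm is clear.

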